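Find the weighted tin by feel and push it home

ROBOT

A 7-joint arm with a two-finger parallel gripper is mounted at the origin on the work surface; the furniture and walls round the work are solid. World frame = base frame: x ahead of the robot, y to its left, z up, the work surface at z = 0. Lengths are in m, angles in rad, forces in N, time in s.
With the tool pointing down it reaches from about 0.4 to 0.875 m from the base axis. Payload 19.3 kg.
Tool frame: the origin (TCP) lies between the finger pads; the fingertips stand 17 mm ahead of it and the grasp point (between the pads) lies 2 mm behind it; z points along the fingers, y is the line along which they close (so a half turn about z gives the same grasp; the last joint's range is limited). The gripper opens to 85 mm and grips with 20 to 120 N. Pads are 22 mm wide; open, the fingers measure 114 mm over their backs; the gripper's body (76 mm by 85 mm) begins 54 mm behind the grasp point. The pads swing forward as they close: fully open they stand 13 mm farther back than shut.
Start: joints at [-0.07, 0.521, -0.036, 1.599, 0.021, 1.021, -0.113], TCP at [0.625, -0, 0.248] pointing down, gripper open.
Joint ranges: [-2.91, 2.91], [-0.3, 2.13], [-1.5, 1.42], [0.17, 2.43], [-1.26, 4.41], [0.16, 1.93], [-2.52, 2.52]. Speed limits (rad/s): [1.89, 1.89, 2.39, 2.39, 3.01, 3.01, 3.01].

INTERFACE

Orientations are given as [roll, pitch, yaw] about the fixed x, y, z axes, in that order (R = Rz(yaw) Ry(pitch) Rx(roll)).
In Python, from workcell import bot gives the robot as it stands.
- The arm moves only by the shell command python3 -m inch 'ROWS' [FORCE]. ROWS is JSON, a list of rows, each a list of 7 numbers: the shift along the tool's x, y, z in units of 200 mm (1.0 is 200 mm), then the turn, a rotation vector about the tool's x, y, z in units of 90 degrees (1.0 is 90 degrees), then the opening, from 0 (shut) to 1 (fully open). In form: [[x, y, z, rx, ry, rz, grip], ...]. A call has 1 to 20 rows; each row is the pose to reach, as a shift and turn from the pose commanded when the call began, along the tool's axes at that moment; what a row does not reach only later rows make up. A row lasts 1/8 s, in which the tool goes at most 62.5 mm and 10.7 degrees, less where a joint would pass 70% of its speed; a pose out of reach is approached as far as the arm can. A call with a number of a shift or a turn outside -1 to 1 is refused whole. A call with a gripper value outside its range is refused whole. The fingers move at their own pace and stop on an object; FORCE is the grip in N (left out, the last holds). Time passes only in rows, so rows that repeat a pose let the fingers close. It gives the time, the measured TCP pose, the force, the opening and the grip force at its end, in the units of the state.
- bot.observe(): the state, without advancing time (a new reading comes with each control period).
- bot.grab_frame(name): name is "scene" or "side" or "wrist"; returns a dict with "img" (480x640x3 uint8, red, green, blue), "z_map" (480x640 float32, m along the optical axis (not along the pixel's ray), 0 where there is no reading), "vfov" (degrees; the focal length in pixels is half the picture's height over the tangent of half this angle, whatever the lens; pixels are square), "cx", "cy" (the principal point, pixels), "rvec" (rotation vector, rad) and "tvec" (3), from world to camera coordinates, as OpenCV has them. Camera axes: x right, y down, z forward; pixel columns grow to the right and rows downward; lengths in m; the calibration is good to about 2 mm. A picture is of the moment at which its call begins.
- bot.job_done(): hands the job in; it is judged then, once.
The state is a dict: "clock": time; "qpos": joint angles; "qd": joint speeds; "joint_efforts": joint torques, N m; "position": TCP position; "tool_rot": TCP orientation; "force": force on the tool from outside, world axes, zero at the start; "moment": the same for the moment, N m; "grip_width": finger opening in m; "finger_force": force on a finger pad.
Only numpy, scipy, OpenCV 4.12 (cv2) and the standard library are available. Lean on these libraries where they do the work, as an engineer would, in place of code of your own. Each camera call takes 0.05 s, during which the arm holds its last target. There are 200 camera calls.

TASK

One of the three identical closed tins holds the steel pressing weight; the other two hold only a light wooden disc. Nudge the tins to feel which is the heavy one, then push that tin across the table, back toward you, into the left-hand corner of the wooden stop rails, flush against both rails. Leave the two light tins within about 5 cm of where they stood, keep every tin flat on the table, and do not disturb the other things lying around.

Things in the scene. Friction and masses are not known exactly. Their poses are not given: they have to be found in the camera images.
- tin_a: closed square tin of bare metal with a flat lid, 90 x 90 x 46 mm high, too wide to grasp; all three look alike. Origin at the centre of its underside (on the table), x and y square to its sides. One of the three tins, no telling which by eye, weighs about 0.9 kg, the other two about 0.2 kg each; sliding friction on the table about 0.6
- tin_b: closed square tin of bare metal with a flat lid, 90 x 90 x 46 mm high, too wide to grasp; all three look alike. Origin at the centre of its underside (on the table), x and y square to its sides. One of the three tins, no telling which by eye, weighs about 0.9 kg, the other two about 0.2 kg each; sliding friction on the table about 0.6
- tin_c: closed square tin of bare metal with a flat lid, 90 x 90 x 46 mm high, too wide to grasp; all three look alike. Origin at the centre of its underside (on the table), x and y square to its sides. One of the three tins, no telling which by eye, weighs about 0.9 kg, the other two about 0.2 kg each; sliding friction on the table about 0.6
- corner_stop: two wooden rails fixed to the table, 18 mm wide and 22 mm high. The long rail (470 mm), between the tins and the robot, runs along y with its far face at x = 0 from y = -235 to +235 mm; the side rail, at the left end, runs 130 mm away from the robot with its inner face at y = +210 mm. Origin on the table at the middle of the long rail's far face; x points away from the robot, y to the left
- corner (a point): the inner corner where the faces of the two rails meet, on the table; axes as corner_stop. A tin that is home has its centre at x = +45, y = -45 mm from here
- table_a: the white table under everything, top at z = 0; fixed
- needle_tool: thin needle tool with a red handle, 148 mm long, 11 mm high, lying between two tins and pointing roughly away from the robot; bystander. Origin under its middle; its length is its own y axis
- glaze_pot: white pot with a white lid, 60 mm across, 86 mm high, standing left of the side rail; bystander. Origin under its centre
- clay_lump: brown lump of clay, 43 x 34 x 22 mm, right of the tins; bystander. Origin under its centre
- bowl: glass bowl, 106 mm across, 63 mm high, near right; bystander. Origin under its centre

How it is judged:
At the end, for the whole second after the job is handed in: The heavy tin (it presses on the table with more than 4 N) is at rest and flat in the left-hand corner of the rails, its centre within 6 mm of flush with each rail and its sides within 0.07 rad of parallel to them; each of the two light tins is flat on the table within 65 mm of where it started (((x of tin_a in the frame of corner between 0.041 and 0.051 m and y of tin_a in the frame of corner between -0.051 and -0.041 m and angle between the x axis of tin_a and the x axis of corner_stop, either way round below 0.07 rad and angle between tin_a's own z axis and vertical below 0.03 rad and linear speed of tin_a below 0.01 m/s and contact force between tin_a and table_a above 4 N and distance of each of tin_b, tin_c from where it was at the start of the episode below 0.065 m and angle between each of tin_b, tin_c's own z axis and vertical below 0.05 rad) or (x of tin_b in the frame of corner between 0.041 and 0.051 m and y of tin_b in the frame of corner between -0.051 and -0.041 m and angle between the x axis of tin_b and the x axis of corner_stop, either way round below 0.07 rad and angle between tin_b's own z axis and vertical below 0.03 rad and linear speed of tin_b below 0.01 m/s and contact force between tin_b and table_a above 4 N and distance of each of tin_a, tin_c from where it was at the start of the episode below 0.065 m and angle between each of tin_a, tin_c's own z axis and vertical below 0.05 rad) or (x of tin_c in the frame of corner between 0.041 and 0.051 m and y of tin_c in the frame of corner between -0.051 and -0.041 m and angle between the x axis of tin_c and the x axis of corner_stop, either way round below 0.07 rad and angle between tin_c's own z axis and vertical below 0.03 rad and linear speed of tin_c below 0.01 m/s and contact force between tin_c and table_a above 4 N and distance of each of tin_a, tin_b from where it was at the start of the episode below 0.065 m and angle between each of tin_a, tin_b's own z axis and vertical below 0.05 rad))); the robot touches nothing.
It fails at once if a tin is tipped more than 0.35 rad or leaves the table by more than 20 mm (angle between any of tin_a, tin_b, tin_c's own z axis and vertical above 0.35 rad or height (world z) of any of tin_a, tin_b, tin_c above 0.02 m).
It fails at once if a bystander (needle tool, pot, clay lump or bowl) is moved more than 30 mm (distance of any of needle_tool, glaze_pot, clay_lump, bowl from where it was at the start of the episode above 0.03 m).
It also fails if it takes over 72 s, if anything falls off the work surface, if the arm or the gripper's body presses on something with over 40 N, if the wrist force passes 120 N, or if a joint passes its speed limit or range.

## Working session

There is one attempt and no reset: what is moved stays moved. The work goes in short steps, Python scripts to look and compute and a shell command to move; the robot and the scene stay as the last step left them, time stands still between calls to the robot, and variables do not carry over. Pictures are saved under pics/ and viewed, at most 10 in all, crops included, and the job is handed in when it is done.

```bash
ls; mkdir -p pics; cat > h.py <<'E'
import numpy as np, cv2
from workcell import bot
def cam(n):
    f=bot.grab_frame(n); h,w=f["img"].shape[:2]
    f["f"]=h/2/np.tan(np.radians(f["vfov"])/2); f["R"]=cv2.Rodrigues(np.array(f["rvec"],float))[0]; f["t"]=np.array(f["tvec"],float).ravel()
    return f
def cloud(f):
    z=f["z_map"]; v,u=np.indices(z.shape)
    p=np.stack([(u-f["cx"])*z/f["f"],(v-f["cy"])*z/f["f"],z],-1)
    P=(p-f["t"])@f["R"]; P[z==0]=np.nan
    return P
def plane(f,u,v,h):
    d=np.array([(u-f["cx"])/f["f"],(v-f["cy"])/f["f"],1])@f["R"]; c=-f["R"].T@f["t"]
    return c+d*(h-c[2])/d[2]
def save(f,n): cv2.imwrite("pics/"+n,f["img"][:,:,::-1])
E
python3 - <<'E'
from h import *
for n in("scene","side","wrist"):
    f=cam(n); save(f,n+"0.png"); print(n,-f["R"].T@f["t"],f["f"],f["cx"],f["cy"]); P=cloud(f)
    m=(np.abs(P[...,2]-.046)<.006).astype(np.uint8)
    m=cv2.morphologyEx(m,cv2.MORPH_OPEN,np.ones((5,5)))
    k,l,s,c=cv2.connectedComponentsWithStats(m)
    for i in range(1,k):
        if s[i,4]>300:
            q=P[l==i]; r=cv2.minAreaRect((q[:,:2]*1000).astype(np.float32)); print(s[i],r,np.median(q[:,2]))
print(bot.observe())
E
```

```text
pics
scene [-1.02408681 -0.93022336  0.50456205] 590.5883671921281 318.6783352080017 245.1351478377219
side [ 0.55779842 -1.23516467  0.53837491] 522.6192967737273 315.6612928928525 234.08591904777595
[333  74  34  14 438] ((615.7993774414062, 156.71463012695312), (89.8899917602539, 97.95096588134766), 4.44821310043335) 0.046224169918386696
[345  94  40  17 566] ((645.4181518554688, 6.028919219970703), (90.33289337158203, 102.05553436279297), 4.66646671295166) 0.04619618189672402
[339 121  43  20 781] ((625.5050659179688, -158.49423217773438), (90.57111358642578, 97.76116180419922), 1.3342477083206177) 0.04628762174254761
[209 349  63  46 895] ((453.6286315917969, -832.0569458007812), (26.78011131286621, 105.13716125488281), 48.75175094604492) 0.045525970096860595
[270 397  68  52 933] ((524.6981811523438, -900.3966064453125), (23.06464385986328, 91.75348663330078), 57.028221130371094) 0.045705462708216495
wrist [0.62556008 0.08036425 0.37344848] 411.52524117047835 324.5762269708064 238.444542783939
[ 251    0  131   60 6985] ((619.81201171875, 131.51702880859375), (91.7538070678711,
[... 545 characters left out ...]
9319,  0.52187085, -0.0363436 ,  1.5998439 ,  0.02118608,
        1.0211309 , -0.11277466]), 'qd': array([-5.41084489e-04, -1.53927760e-03,  6.98656521e-05, -3.18011524e-03,
        1.01892080e-04,  1.05975554e-03, -6.96033224e-04]), 'joint_efforts': array([ 4.00798544e-04, -9.27376485e+01,  1.98035471e+00, -3.70049715e+01,
        1.79930578e-02,  6.46477114e-03, -1.41420460e-05]), 'position': array([ 6.24765475e-01, -1.97956931e-05,  2.47873530e-01]), 'tool_rot': array([-3.14072466e+00,  3.89231397e-05,  1.57080869e+00]), 'force': array([-0.10090535,  0.17880613, -0.04113494]), 'moment': array([-0.01322071,  0.00998109, -0.02570407]), 'finger_force': 0.0, 'grip_width': 0.08567888274889537}
```

View pics/wrist0.png

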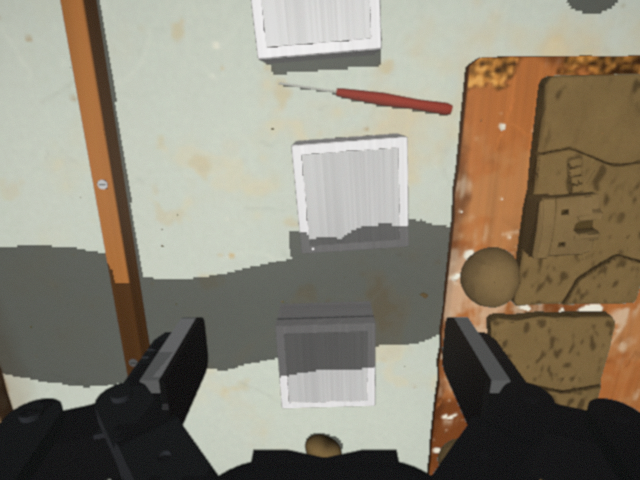

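View pics/side0.png

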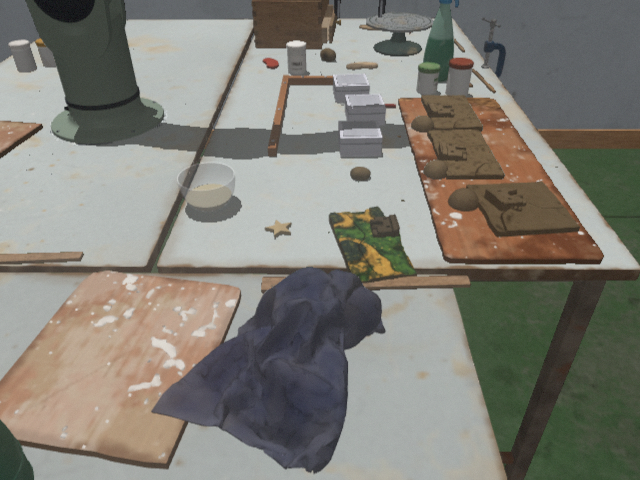

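```bash
python3 - <<'E'
from h import *
# rails at z=.022, pot
for n in("side","wrist","scene"):
    f=cam(n);P=cloud(f)
    for lo,hi in((.019,.026),(.007,.014),(.08,.09)):
        m=((P[...,2]>lo)&(P[...,2]<hi)&(P[...,0]>.3)&(P[...,0]<1)&(abs(P[...,1])<.45)).astype(np.uint8)
        k,l,s,c=cv2.connectedComponentsWithStats(m)
        for i in range(1,k):
            if s[i,4]>60:
                q=P[l==i]; print(n,lo,s[i],q.min(0).round(3),q.max(0).round(3),cv2.minAreaRect((q[:,:2]*1000).astype(np.float32)),f["img"][l==i].mean(0).round())
E
```

```text
side 0.019 [268  75  65  75 680] [ 0.423 -0.205  0.019] [0.567 0.27  0.025] ((477.5104675292969, 29.051101684570312), (473.5042724609375, 142.74786376953125), 85.22377014160156) [129. 100.  80.]
side 0.019 [335  92  34   5  74] [0.574 0.105 0.019] [0.663 0.122 0.026] ((618.9226684570312, 112.76924133300781), (89.26190185546875, 13.632251739501953), 4.974465370178223) [122. 122. 126.]
side 0.019 [421  95  57  25 498] [ 0.799 -0.058  0.019] [0.916 0.1   0.026] ((857.23583984375, 20.913490295410156), (116.31571197509766, 158.04837036132812), 0.3081311285495758) [110.  95.  73.]
side 0.019 [347 113  38   7 107] [ 0.603 -0.046  0.019] [ 0.692 -0.019  0.026] ((645.6633911132812, -39.351078033447266), (25.960155487060547, 91.38612365722656), 80.18386840820312) [108. 108. 111.]
side 0.019 [ 411  112   94   66 2464] [ 0.75  -0.326  0.019] [ 0.915 -0.007  0.026] ((832.492919921875, -166.79917907714844), (319.15875244140625, 162.9948272705078), 89.06356811523438) [104.  88.  67.]
side 0.019 [340 145  42   5 113] [ 0.583 -0.206  0.019] [ 0.672 -0.195  0.026] ((627.357666015625, -200.367523193359
[... 7002 characters left out ...]
] ((623.1069946289062, -13.975654602050781), (71.81939697265625, 125.08189392089844), 46.481712341308594) [ 98. 100. 102.]
scene 0.007 [242 134 124  24 263] [ 0.414 -0.202  0.007] [0.438 0.233 0.014] ((422.9922790527344, 15.7303466796875), (24.281057357788086, 434.98724365234375), 0.7437745332717896) [73. 55. 40.]
scene 0.007 [361 135  38   9  90] [ 0.572 -0.202  0.007] [ 0.664 -0.11   0.014] ((599.7245483398438, -175.9464569091797), (66.11215209960938, 121.04341125488281), 42.572486877441406) [94. 96. 97.]
scene 0.08 [326  85  17   7  67] [0.865 0.136 0.081] [0.945 0.206 0.09 ] ((906.5445556640625, 176.75784301757812), (80.8633804321289, 56.977176666259766), 53.43315505981445) [84. 55. 46.]
```

The wrist view (up = +y, right = +x) shows the three tins at (350,200), (325,360) and (315,25), and the needle tool at (370,95) between A and B. The long rail runs at x≈100. The side view shows the side rail, the pot at (297,57), the clay at (360,173) and the bowl at (208,185). The corner is at about (0.443, 0.240). I'll nudge with the fingers spread across a tin's far face, starting with B.

```bash
python3 -m inch '[[0.05,0.44,0.4,0,0,1,0.5],[0.05,0.44,0.8,0,0,1,0.5],[0.05,0.44,0.8,0,0,1,0.5],[0.05,0.44,0.8,0,0,1,0.5],[0.05,0.44,0.8,0,0,1,0.5],[0.05,0.44,0.8,0,0,1,0.5],[0.05,0.44,0.8,0,0,1,0.5],[0.05,0.44,0.8,0,0,1,0.5],[0.05,0.44,0.8,0,0,1,0.5],[0.05,0.44,0.8,0,0,1,0.5],[0.05,0.44,0.8,0,0,1,0.5]]'
```

```text
clock: 1.68
position: [0.713, 0.01, 0.0882]
tool_rot: [-3.142, 0.0, 0.002]
force: [0.0, -0.0, -0.3]
grip_width: 0.0427
finger_force: 0.0
```

```bash
python3 -m inch '[[0,0,0.15,0,0,0,0.5],[0,0,0.3,0,0,0,0.5],[0,0,0.3,0,0,0,0.5]]'
for i in 1; do python3 -m inch '[[-0.02,0,0,0,0,0,0.5],[-0.04,0,0,0,0,0,0.5],[-0.055,0,0,0,0,0,0.5],[-0.07,0,0,0,0,0,0.5],[-0.085,0,0,0,0,0,0.5]]'; python3 -m inch '[[-0.015,0,0,0,0,0,0.5],[-0.03,0,0,0,0,0,0.5]]';done
```

```text
clock: 2.05
position: [0.7116, 0.0099, 0.0263]
tool_rot: [3.142, 0.004, 0.001]
force: [-0.3, 0.4, 0.8]
grip_width: 0.0428
finger_force: 0.0
clock: 2.68
position: [0.696, 0.01, 0.0285]
tool_rot: [-3.142, -0.0, 0.0]
force: [1.2, -0.9, 0.7]
grip_width: 0.043
finger_force: 0.6
clock: 2.92
position: [0.6898, 0.01, 0.0283]
tool_rot: [-3.142, -0.0, -0.0]
force: [1.2, -0.3, 0.7]
grip_width: 0.0427
finger_force: 0.7
```

```bash
python3 -m inch '[[0.06,0,0,0,0,0,0.5],[0.06,0,-0.3,0,0,0,0.5],[0.06,-0.2,-0.35,0,0,0,0.5],[0.03,-0.5,-0.35,0,0,0,0.5],[-0.025,-0.75,-0.35,0,0,0,0.5],[-0.025,-0.75,-0.35,0,0,0,0.5],[-0.025,-0.75,-0.2,0,0,0,0.5],[-0.025,-0.75,0,0,0,0,0.5],[-0.025,-0.75,0,0,0,0,0.5]]'
python3 -m inch '[[-0.02,0,0,0,0,0,0.5],[-0.04,0,0,0,0,0,0.5],[-0.055,0,0,0,0,0,0.5],[-0.07,0,0,0,0,0,0.5],[-0.085,0,0,0,0,0,0.5]]'; python3 -m inch '[[-0.015,0,0,0,0,0,0.5],[-0.03,0,0,0,0,0,0.5]]'
```

```text
clock: 4.05
position: [0.6838, 0.1589, 0.0257]
tool_rot: [3.14, 0.005, -0.001]
force: [0.1, -0.6, 0.0]
grip_width: 0.0422
finger_force: 0.0
clock: 4.68
position: [0.668, 0.16, 0.0286]
tool_rot: [-3.141, -0.0, 0.0]
force: [0.6, 0.2, 1.1]
grip_width: 0.0428
finger_force: 0.6
clock: 4.92
position: [0.6618, 0.16, 0.0283]
tool_rot: [-3.142, -0.0, -0.0]
force: [1.4, 0.7, -0.1]
grip_width: 0.0429
finger_force: 0.7
```

A and B both read about 1.2 to 1.4 N, so both are light. Next I'll check C.

```bash
python3 -m inch '[[0.06,0,0,0,0,0,0.5],[0.06,0,-0.3,0,0,0,0.5],[0.1,0.2,-0.35,0,0,0,0.5],[0.155,0.5,-0.35,0,0,0,0.5],[0.155,0.8,-0.35,0,0,0,0.5],[0.155,0.8,-0.35,0,0,0,0.5]]'
python3 -m inch '[[0,0.3,0,0,0,0,0.5],[0,0.6,0,0,0,0,0.5],[0,0.78,0,0,0,0,0.5],[0,0.78,0,0,0,0,0.5],[0,0.78,0.2,0,0,0,0.5],[0,0.78,0.35,0,0,0,0.5],[0,0.78,0.35,0,0,0,0.5]]'
python3 -m inch '[[-0.02,0,0,0,0,0,0.5],[-0.04,0,0,0,0,0,0.5],[-0.055,0,0,0,0,0,0.5],[-0.07,0,0,0,0,0,0.5],[-0.085,0,0,0,0,0,0.5]]'; python3 -m inch '[[-0.015,0,0,0,0,0,0.5],[-0.03,0,0,0,0,0,0.5]]'
```

```text
clock: 5.68
position: [0.6933, -0.007, 0.0986]
tool_rot: [3.139, -0.0, -0.007]
force: [0.3, 0.5, 0.5]
grip_width: 0.0422
finger_force: 0.0
clock: 6.55
position: [0.6922, -0.1544, 0.0261]
tool_rot: [-3.14, 0.004, 0.001]
force: [0.5, -0.3, 0.3]
grip_width: 0.0429
finger_force: 0.0
clock: 7.18
position: [0.6772, -0.1564, 0.0295]
tool_rot: [3.141, -0.003, 0.0]
force: [6.6, -0.3, 4.5]
grip_width: 0.0427
finger_force: 3.2
clock: 7.42
position: [0.6713, -0.1561, 0.0295]
tool_rot: [3.141, -0.003, 0.0]
force: [6.4, -0.4, 4.2]
grip_width: 0.0432
finger_force: 3.2
```

C reads 6.4 N, so it is the heavy one. I'll push it to the long rail.

```bash
python3 -m inch '[[-0.03,0,0,0,0,0,0.5],[-0.07,0,0,0,0,0,0.5],[-0.11,0,0,0,0,0,0.5],[-0.15,0,0,0,0,0,0.5],[-0.19,0,0,0,0,0,0.5],[-0.23,0,0,0,0,0,0.5],[-0.27,0,0,0,0,0,0.5],[-0.31,0,0,0,0,0,0.5],[-0.35,0,0,0,0,0,0.5],[-0.39,0,0,0,0,0,0.5],[-0.43,0,0,0,0,0,0.5],[-0.47,0,0,0,0,0,0.5],[-0.51,0,0,0,0,0,0.5],[-0.55,0,0,0,0,0,0.5],[-0.57,0,0,0,0,0,0.5]]'
python3 -m inch '[[-0.01,0,0,0,0,0,0.5],[-0.02,0,0,0,0,0,0.5],[-0.03,0,0,0,0,0,0.5]]'
python3 -m inch '[[-0.01,0,0,0,0,0,0.5],[-0.02,0,0,0,0,0,0.5]]'
```

```text
clock: 9.3
position: [0.5571, -0.1562, 0.0293]
tool_rot: [3.141, -0.003, -0.0]
force: [6.0, 0.6, 3.9]
grip_width: 0.0429
finger_force: 3.2
clock: 9.68
position: [0.5515, -0.1562, 0.0293]
tool_rot: [3.141, -0.004, 0.0]
force: [6.1, 1.0, 5.0]
grip_width: 0.0426
finger_force: 3.3
clock: 9.93
position: [0.5476, -0.1562, 0.0293]
tool_rot: [3.141, -0.004, 0.0]
force: [6.5, -0.1, 5.1]
grip_width: 0.0425
finger_force: 3.3
```

```bash
python3 - <<'E'
from h import *
f=cam("side"); P=cloud(f); save(f,"side1.png")
m=(np.abs(P[...,2]-.046)<.004).astype(np.uint8); m=cv2.morphologyEx(m,cv2.MORPH_OPEN,np.ones((3,3)))
k,l,s,c=cv2.connectedComponentsWithStats(m)
for i in range(1,k):
    q=P[l==i]
    if s[i,4]>150 and q[0,1]>-.4 : print(s[i],cv2.minAreaRect((q[:,:2]*1000).astype(np.float32)))
E
```

```text
[342  74  22  13 277] ((621.7273559570312, 159.61468505859375), (97.65472412109375, 56.27895736694336), 88.9105453491211)
[341  94  38  16 577] ((633.13427734375, 8.761241912841797), (101.37574768066406, 89.81411743164062), 88.98168182373047)
[277 121  44  19 731] ((492.48333740234375, -157.00592041015625), (92.55350494384766, 93.4316177368164), 89.83647918701172)
[180 169  45  15 158] ((312.5439453125, -363.41162109375), (88.29869079589844, 31.218822479248047), 30.110565185546875)
```

```bash
for i in 1 ; do python3 -m inch '[[-0.01,0,0,0,0,0,0.5],[-0.015,0,0,0,0,0,0.5]]';  python3 -m inch '[[-0.005,0,0,0,0,0,0.5],[-0.01,0,0,0,0,0,0.5]]'; done
```

```text
clock: 10.22
position: [0.5444, -0.1561, 0.0293]
tool_rot: [3.141, -0.003, 0.0]
force: [6.2, -0.8, 4.1]
grip_width: 0.0425
finger_force: 3.2
clock: 10.48
position: [0.5428, -0.1562, 0.0293]
tool_rot: [3.141, -0.004, 0.0]
force: [11.1, 0.3, -0.7]
grip_width: 0.0426
finger_force: 5.5
```

```bash
python3 -m inch '[[-0.005,0,0,0,0,0,0.5],[-0.005,0,0,0,0,0,0.5]]'; python3 -m inch '[[0.05,0,0,0,0,0,0.5],[0.06,0,-0.3,0,0,0,0.5],[0.0,0.2,-0.35,0,0,-1,0.5],[-0.26,0.345,-0.35,0,0,-1,0.5],[-0.26,0.345,-0.35,0,0,-1,0.5],[-0.26,0.345,-0.35,0,0,-1,0.5],[-0.26,0.345,-0.35,0,0,-1,0.5],[-0.26,0.345,-0.35,0,0,-1,0.5],[-0.26,0.345,-0.35,0,0,-1,0.5],[-0.26,0.345,-0.35,0,0,-1,0.5],[-0.26,0.345,-0.35,0,0,-1,0.5],[-0.26,0.345,-0.35,0,0,-1,0.5]]'
python3 - <<'E'
from h import *
f=cam("wrist"); save(f,"w1.png"); P=cloud(f)
m=(np.abs(P[...,2]-.046)<.004).astype(np.uint8); m=cv2.morphologyEx(m,cv2.MORPH_OPEN,np.ones((5,5)))
k,l,s,c=cv2.connectedComponentsWithStats(m)
for i in range(1,k):
    q=P[l==i]
    if s[i,4]>1000: print(s[i],cv2.minAreaRect((q[:,:2]*1000).astype(np.float32)))
E
```

```text
clock: 10.72
position: [0.5427, -0.1562, 0.0295]
tool_rot: [3.141, -0.006, 0.0]
force: [13.6, 0.1, -1.4]
grip_width: 0.0425
finger_force: 6.7
clock: 12.22
position: [0.4878, -0.2253, 0.0983]
tool_rot: [-3.141, -0.0, 1.57]
force: [0.3, -0.5, 0.5]
grip_width: 0.0426
finger_force: 0.0
[  205     5   234   225 48645] ((487.4007263183594, -154.81781005859375), (91.73796844482422, 90.87992095947266), 0.028983457013964653)
```

View pics/w1.png

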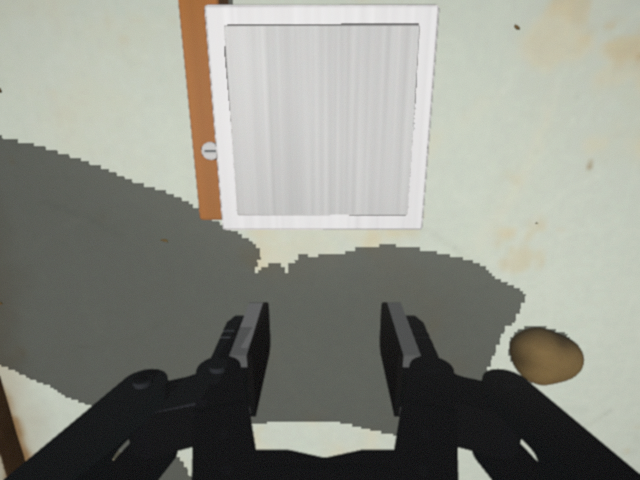

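Tin C is flush along the rail: its left edge at (215,120) lies on the rail edge, and its angle is about 0°. Now I'll slide it along the rail to the left.

```bash
python3 -m inch '[[0,0.01,0.2,0,0,0,0.5],[0,0.01,0.35,0,0,0,0.5],[0,0.01,0.35,0,0,0,0.5]]'
python3 -m inch '[[0.03,0,0,0,0,0,0.5],[0.06,0,0,0,0,0,0.5],[0.09,0,0,0,0,0,0.5],[0.13,0,0,0,0,0,0.5],[0.18,0,0,0,0,0,0.5],[0.23,0,0,0,0,0,0.5],[0.28,0,0,0,0,0,0.5],[0.33,0,0,0,0,0,0.5],[0.38,0,0,0,0,0,0.5],[0.43,0,0,0,0,0,0.5],[0.48,0,0,0,0,0,0.5],[0.53,0,0,0,0,0,0.5],[0.58,0,0,0,0,0,0.5],[0.63,0,0,0,0,0,0.5],[0.68,0,0,0,0,0,0.5],[0.73,0,0,0,0,0,0.5],[0.78,0,0,0,0,0,0.5],[0.83,0,0,0,0,0,0.5],[0.87,0,0,0,0,0,0.5],[0.9,0,0,0,0,0,0.5]]'
python3 - <<'E'
from h import *
f=cam("wrist"); P=cloud(f)
m=(np.abs(P[...,2]-.046)<.004).astype(np.uint8); m=cv2.morphologyEx(m,cv2.MORPH_OPEN,np.ones((5,5)))
k,l,s,c=cv2.connectedComponentsWithStats(m)
for i in range(1,k):
    q=P[l==i]
    if s[i,4]>1000: print(s[i],cv2.minAreaRect((q[:,:2]*1000).astype(np.float32)))
for lo,hi in((.019,.025),):
    q=P[(P[...,2]>lo)&(P[...,2]<hi)&(P[...,0]<.6)&(P[...,1]>.2)]; print(len(q)); print(np.percentile(q,[1,50,99],axis=0) if len(q) else 0)
E
```

```text
clock: 12.65
position: [0.4889, -0.2245, 0.0268]
tool_rot: [-3.138, -0.001, 1.57]
force: [-0.9, -0.7, 0.6]
grip_width: 0.0426
finger_force: 0.0
clock: 15.15
position: [0.4906, -0.0453, 0.0291]
tool_rot: [3.14, 0.001, 1.57]
force: [0.7, -8.2, 4.5]
grip_width: 0.043
finger_force: 3.7
[   119     13    380    347 112082] ((487.75048828125, 6.581489562988281), (91.7542953491211, 97.48324584960938), 0.16815248131752014)
0
0
```

```bash

python3 -m inch '[[0.03,0,0,0,0,0,0.5],[0.07,0,0,0,0,0,0.5],[0.12,0,0,0,0,0,0.5],[0.17,0,0,0,0,0,0.5],[0.22,0,0,0,0,0,0.5],[0.27,0,0,0,0,0,0.5],[0.32,0,0,0,0,0,0.5],[0.37,0,0,0,0,0,0.5],[0.42,0,0,0,0,0,0.5],[0.47,0,0,0,0,0,0.5],[0.52,0,0,0,0,0,0.5],[0.57,0,0,0,0,0,0.5],[0.62,0,0,0,0,0,0.5],[0.67,0,0,0,0,0,0.5],[0.72,0,0,0,0,0,0.5],[0.77,0,0,0,0,0,0.5],[0.81,0,0,0,0,0,0.5],[0.83,0,0,0,0,0,0.5],[0.85,0,0,0,0,0,0.5]]'
python3 -m inch '[[0.01,0,0,0,0,0,0.5],[0.02,0,0,0,0,0,0.5],[0.03,0,0,0,0,0,0.5]]'
python3 -m inch '[[0.01,0,0,0,0,0,0.5],[0.015,0,0,0,0,0,0.5]]'
python3 - <<'E'
from h import *
f=cam("side"); P=cloud(f)
q=P[(P[...,2]>.043)&(P[...,2]<.05)&(P[...,0]<.56)&(P[...,0]>.42)&(P[...,1]>.07)&(P[...,1]<.27)]; print(cv2.minAreaRect((q[:,:2]*1000).astype(np.float32)))
save(f,"s2.png")
E
```

```text
clock: 17.58
position: [0.4906, 0.1243, 0.029]
tool_rot: [3.14, 0.001, 1.57]
force: [2.3, -8.3, 4.5]
grip_width: 0.0423
finger_force: 4.2
clock: 17.95
position: [0.4906, 0.1303, 0.029]
tool_rot: [3.14, 0.001, 1.57]
force: [3.2, -7.7, 3.7]
grip_width: 0.0428
finger_force: 4.1
clock: 18.2
position: [0.4906, 0.1333, 0.029]
tool_rot: [3.14, 0.001, 1.57]
force: [3.0, -8.7, 4.7]
grip_width: 0.0429
finger_force: 4.2
((486.7347106933594, 176.9830322265625), (119.41607666015625, 89.93283081054688), 89.4730453491211)
```

```bash

for i in 1; do python3 -m inch '[[0.01,0,0,0,0,0,0.5],[0.015,0,0,0,0,0,0.5]]'
python3 -m inch '[[0.005,0,0,0,0,0,0.5],[0.01,0,0,0,0,0,0.5]]'; python3 -m inch '[[0.005,0,0,0,0,0,0.5],[0.01,0,0,0,0,0,0.5]]'; done
```

```text
clock: 18.5
position: [0.4906, 0.1363, 0.029]
tool_rot: [3.14, 0.001, 1.57]
force: [3.2, -8.3, 3.7]
grip_width: 0.0426
finger_force: 4.1
clock: 18.75
position: [0.4906, 0.1382, 0.029]
tool_rot: [3.14, 0.001, 1.57]
force: [3.2, -8.8, 4.6]
grip_width: 0.0424
finger_force: 4.1
clock: 19.0
position: [0.4906, 0.1402, 0.029]
tool_rot: [3.14, 0.001, 1.57]
force: [2.7, -8.6, 3.5]
grip_width: 0.0426
finger_force: 4.1
```

```bash

for i in 1; do python3 -m inch '[[0.005,0,0,0,0,0,0.5],[0.01,0,0,0,0,0,0.5]]'
python3 -m inch '[[0.005,0,0,0,0,0,0.5],[0.01,0,0,0,0,0,0.5]]'; done;python3 - <<'E'
from h import *
f=cam("side"); save(f,"s3.png"); cv2.imwrite("pics/s3c.png",cv2.resize(f["img"][60:170,240:400,::-1],None,fx=5,fy=5))
E
```

```text
clock: 19.25
position: [0.4906, 0.1422, 0.029]
tool_rot: [3.14, 0.001, 1.57]
force: [3.8, -8.0, 4.7]
grip_width: 0.0431
finger_force: 4.1
clock: 19.5
position: [0.4906, 0.1427, 0.029]
tool_rot: [3.141, 0.002, 1.569]
force: [3.5, -21.8, 8.5]
grip_width: 0.0428
finger_force: 10.4
```

View pics/s3c.png

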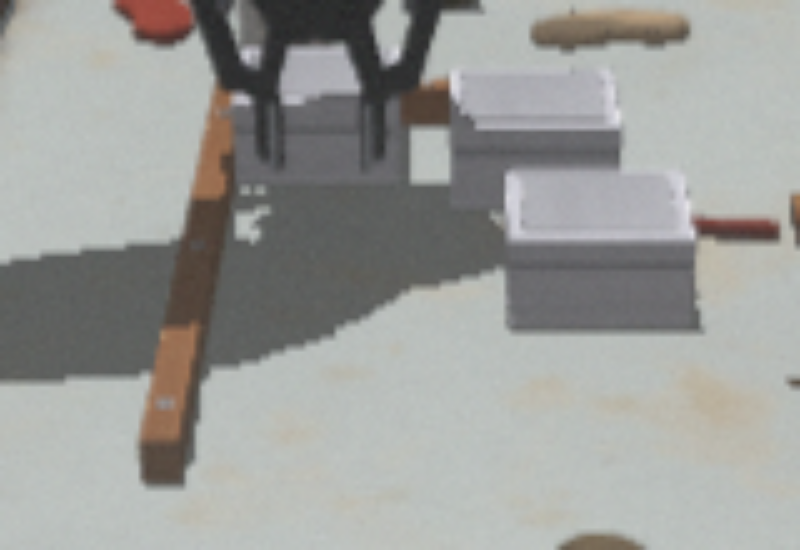

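The force has jumped to 22 N, and the crop shows the tin (320,110) in the corner against both rails. I'll back off, lift and check.

```bash
python3 -m inch '[[-0.05,0,0,0,0,0,0.5],[-0.1,0,0,0,0,0,0.5],[-0.1,0,-0.3,0,0,0,0.5],[-0.1,0,-0.6,0,0,0,0.5],[-0.1,0,-0.9,0,0,0,0.5],[-0.1,0,-0.9,0,0,0,0.5],[-0.1,0,-0.9,0,0,0,0.5]]'
python3 - <<'E'
from h import *
f=cam("wrist"); P=cloud(f); save(f,"w2.png")
for n in ("wrist","side"):
    f=cam(n); P=cloud(f)
    m=((np.abs(P[...,2]-.046)<.004)&(P[...,0]>.4)&(P[...,0]<.72)&(abs(P[...,1])<.28)).astype(np.uint8); m=cv2.morphologyEx(m,cv2.MORPH_OPEN,np.ones((3,3)))
    k,l,s,c=cv2.connectedComponentsWithStats(m)
    for i in range(1,k):
        q=P[l==i]
        if s[i,4]>150: print(n,s[i],cv2.minAreaRect((q[:,:2]*1000).astype(np.float32)))
    r=P[(P[...,2]>.0205)&(P[...,2]<.0235)&(P[...,0]<.57)&(P[...,0]>.41)&(abs(P[...,1])<.28)]
    a=r[(r[:,0]>.54)]; b=r[r[:,1]<.13]
    for t,j in((a,1),(b,0)):
        if len(t)>5: print(n,len(t),np.percentile(t[:,j],[2,98]))
E
```

```text
clock: 20.42
position: [0.4897, 0.1248, 0.2081]
tool_rot: [-3.142, -0.0, 1.571]
force: [-0.7, -0.1, -0.7]
grip_width: 0.0427
finger_force: 0.0
wrist [  250    38   143   143 19328] ((487.5804748535156, 197.74514770507812), (91.27420806884766, 91.6535873413086), 89.9749755859375)
wrist [  421    99   147   131 17186] ((606.1795654296875, 161.37875366210938), (91.78164672851562, 90.366943359375), 0.059392236173152924)
wrist [ 445  303  123   93 8258] ((634.129150390625, 12.778602600097656), (85.25764465332031, 92.15144348144531), 89.93766021728516)
wrist 1288 [0.14577201 0.26030068]
wrist 3352 [0.42546479 0.44263384]
side [286  70  34  13 405] ((486.557861328125, 194.35479736328125), (94.79718017578125, 90.79391479492188), 89.29525756835938)
side [330  74  34  13 424] ((605.4967651367188, 159.0374298095703), (89.1161880493164, 96.8307876586914), 0.16554546356201172)
side [341  94  38  16 571] ((633.0834350585938, 8.971839904785156), (101.3821029663086, 90.15054321289062), 89.35377502441406)
side 18 [0.11701754 0.25744199]
side 374 [0.42389903 0.44149582]
```

View pics/w2.png

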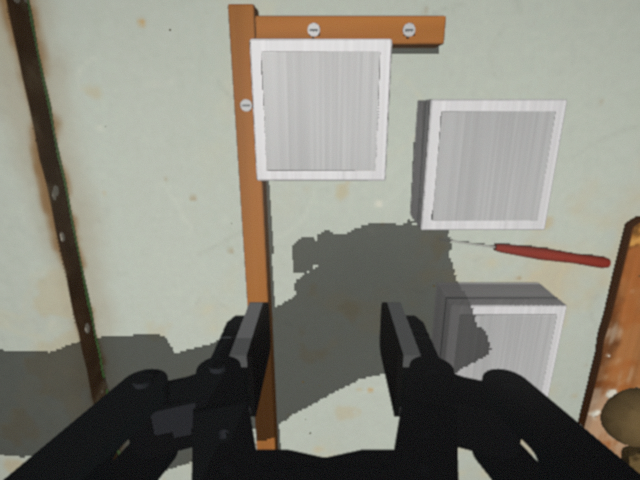

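The view shows the heavy tin (322,108) tight against both rails, with its centre measured at (+45, -45) mm from the corner and square. The light tins have shifted only about 12–14 mm, and the needle has not moved.

```bash
python3 -c "
from workcell import bot
print(bot.job_done())"
```

```text
the job is handed in; nothing more can be done
None
```

The heavy tin was tin C, the rightmost at the start. It is now flush in the left-hand corner, the two light tins moved only about 1 cm, and the job is handed in (no verdict was returned).

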